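# Clip a bonded patch to its plate

## Robot

A 7-joint arm with a two-finger parallel gripper is mounted at the origin on a cart in front of the work surface, level with it; the furniture and walls round the work are solid. World frame = base frame: x ahead of the robot, y to its left, z up, the work surface at z = 0. Lengths are in m, angles in degrees, forces in N, time in s.
With the tool pointing down it reaches from about 0.4 to 0.85 m from the base axis. Payload 6.9 kg.
Tool frame: the origin (TCP) lies between the finger pads; the fingertips stand 11 mm ahead of it and the grasp point (between the pads) lies 8 mm behind it; z points along the fingers, y is the line along which they close (so a half turn about z gives the same grasp; the last joint's range is limited). The gripper opens to 85 mm and grips with 20 to 120 N. Pads are 22 mm wide; open, the fingers measure 114 mm over their backs; the gripper's body (76 mm by 85 mm) begins 54 mm behind the grasp point. The pads swing forward as they close: fully open they stand 13 mm farther back than shut.
Start: joints at [-57.725, 29.078, -13.613, 85.955, 7.202, 65.827, -8.869], TCP at [0.276, 0.561, 0.242] pointing down, gripper open.
Joint ranges: [-176.47, 176.47], [-13.61, 117.27], [-81.72, 77.17], [0.22, 143.17], [-87.28, 267.28], [10, 112.55], [-165.47, 165.47]. Speed limits (degrees/s): [136.94, 136.94, 180, 180, 180, 180, 180].

## Interface

Orientations are given as a 3x3 rotation matrix whose columns are the frame's x, y, z axes.
In Python, from plant import bot, imaging, job gives the robot as it stands.
- The arm moves only by the tool arm_command, never from a script. Its argument "targets" is a list of rows, each a list of 7 numbers: the shift along the tool's x, y, z in m, then the turn, a rotation vector about the tool's x, y, z in degrees, then the finger opening in m, from 0 to 0.0854. In form: [[tx, ty, tz, rx, ry, rz, jaw], ...]. A call has 1 to 8 rows; each row shifts and turns the commanded pose from where the row before left it, along the tool's axes as they then stand; what a row does not reach is not made up. A row lasts 1/10 s, in which the tool goes at most 50 mm and 8.59 degrees, less where a joint would pass 70% of its speed; a pose out of reach is approached as far as the arm can. A call is refused whole if a number of a shift passes 0.05 or a number of a turn 8.59, either way. A call with a gripper value outside its range is refused whole. The fingers move at their own pace and stop on an object; "newtons" is the grip in N (left out, the last holds). Time passes only in rows, so rows that do not move let the fingers close. It gives the time, the measured TCP pose, the force and the opening at its end, in the units of the state.
- bot.get_obs(): the state, without advancing time (a new reading comes with each control period).
- imaging.snapshot(name): name is "scene" or "top"; returns the picture (400x640x3 uint8, red, green, blue); there is no depth.
- imaging.camera_params(name): a dict with "fx", "fy", "cx", "cy" (pixels), "position" and "orientation" of the camera in the world. Camera axes: x right, y up, looking along -z (the intrinsics and any distortion apply to the point x, -y, -z); pixel columns grow to the right and rows downward; lengths in m; the calibration is good to about 2 mm. A picture is of the moment at which its call begins. camera_params takes no time and is no camera call.
- job.finish_job(): hands the job in, once; it reports no verdict.
The state is a dict: "time_s": time; "joint_positions": joint angles; "joint_vel": joint speeds; "joint_efforts": joint torques, N m; "ee_pos": TCP position; "eef_rot": TCP orientation; "force": force on the tool from outside, world axes, zero at the start; "torque": the same for the moment, N m; "grip_width": opening from 0.0 (shut) to 1.0 (fully open).
Only numpy, scipy, OpenCV 4.12 (cv2) and the standard library are available. Lean on these libraries where they do the work, as an engineer would, in place of code of your own. Each camera call takes 0.05 s, during which the arm holds its last target. There are 200 camera calls.

## Task

Two sheet-metal plates stand upright in holders; one has a small stiffener patch freshly bonded to its top edge. Pinch the grips of the spring clip standing on the bench to open its jaws and clip it from above over the top edge of that plate, so that it clamps patch and plate together, centred on the patch, square to the edge, upright and pushed well down; then let go.

Things in the scene. Friction and masses are not known exactly. Their poses are not given: they have to be found in the camera images.
- clip: steel spring clip, grey grips and jaws, standing on its closed jaws, grips up; 24 mm wide (y), 82 tall, 90 g. Origin: centre of its underside (jaw tips); z up, x the squeezing direction; symmetric. Grips rise in a V from the hinge (46 mm up) to 55 mm over their outsides at the top. Pinch them along x about 70 mm above the origin; when opened evenly, the pose turns by half the joint value.
- clip_jaw (a joint): opening of the clip, rad: 0 sprung shut, about 0.16 when clamped on plate and patch (8 mm), 0.7 fully squeezed, a firm stop: grips then parallel, 28 mm over their outsides, jaw tips 30 mm apart. Squeezing takes 6 to 9 N; let go and it springs shut.
- clip_mouth (a point): point between the jaw pads, 10 mm above the clip's origin, axes as the clip's. The pads reach from 0 to 18 mm above the origin; an edge can enter up to 38 mm deep
- patch_edge (a point): middle of the patch's top edge, 90 mm above the bench: z up, y along the edge, x through the thickness (mid of 8 mm). Patch: dark steel, 36 mm along the edge, 30 tall, 5 thick, on the -x face of a 3 mm aluminium sheet 100 mm long, flush with its top, 18 mm off its middle; fixed holder 40 x 90 mm. The plain plate is alike but has no patch.
Things that resemble listed ones, but are neither listed nor needed, are in the scene too. Leave any blue look-alike of the clip alone.

How it is judged (in metres and radians):
At the end, for the whole second after the job is handed in: The clip is at rest, clamped over the top edge at the patch (joint between 0.08 and 0.35 rad): the point between its jaw pads is 6 to 35 mm below the edge, within 13 mm of the patch's middle along the edge and 10 mm across it; the clip is within 0.3 rad of square to the edge and of upright (z of clip_mouth in the frame of patch_edge between -0.035 and -0.006 m and y of clip_mouth in the frame of patch_edge between -0.013 and 0.013 m and x of clip_mouth in the frame of patch_edge between -0.01 and 0.01 m and angle between the y axis of clip_mouth and the y axis of patch_edge, either way round below 0.3 rad and angle between clip_mouth's own z axis and vertical below 0.3 rad and value of joint clip_jaw between 0.08 and 0.35 rad and linear speed of clip below 0.02 m/s); the robot touches nothing.
It also fails if it takes over 38 s, if anything falls off the work surface, if the arm or the gripper's body presses on something with over 40 N, if the wrist force passes 120 N, or if a joint passes its speed limit or range.

## Working session

There is one attempt and no reset: what is moved stays moved. The work goes in short steps, Python scripts to look and compute and a tool call to move; the robot and the scene stay as the last step left them, time stands still between calls to the robot, and variables do not carry over. Pictures are saved under pics/ and viewed, on a budget of 10 in all, crops included, one or two more only if the job needs it, and the job is handed in when it is done.

Besides the shell and the picture viewer there is one more tool, called after ">>>" by a JSON object that holds its "api" and its "payload". arm_command: Moves the arm, as the interface text tells. Its arguments: {"type":"object","properties":{"targets":{"type":"array"},"newtons":{"type":"number"}},"required":["targets"]}

```bash
mkdir -p pics; python3 - <<'E'
from plant import bot, imaging, job
import cv2
for n in("scene","top"):
    im=imaging.snapshot(n); cv2.imwrite(f"pics/{n}0.png",im[:,:,::-1]); print(n,imaging.camera_params(n))
o=bot.get_obs();print(o["time_s"],o["ee_pos"],o["eef_rot"],o["grip_width"])
E
```

```text
scene {'fx': 391.0398391788051, 'fy': 391.0398391788051, 'cx': 322.475919484035, 'cy': 196.95744017910408, 'position': array([ 0.08189214, -0.53361779,  0.6410022 ]), 'orientation': array([[ 0.56734902,  0.55215268, -0.61093577],
       [-0.82347607,  0.37906099, -0.42213734],
       [-0.00150234,  0.74259019,  0.6697444 ]])}
top {'fx': 375.2224580786863, 'fy': 375.2224580786863, 'cx': 326.2481470155749, 'cy': 204.25022963847283, 'position': array([ 0.50351544, -0.17900878,  0.92710763]), 'orientation': array([[-0.00345344,  0.99418803, -0.10760217],
       [-0.99999331, -0.00330395,  0.00156757],
       [ 0.00120295,  0.10760687,  0.9941928 ]])}
0.1 [0.2761185  0.56023462 0.2415299 ] [[-8.97035866e-01  4.41957255e-01 -6.63217147e-04]
 [ 4.41957753e-01  8.97034783e-01 -1.39410757e-03]
 [-2.12071075e-05 -1.54367845e-03 -9.99998808e-01]] 0.9993287449666596
```

View pics/scene0.png

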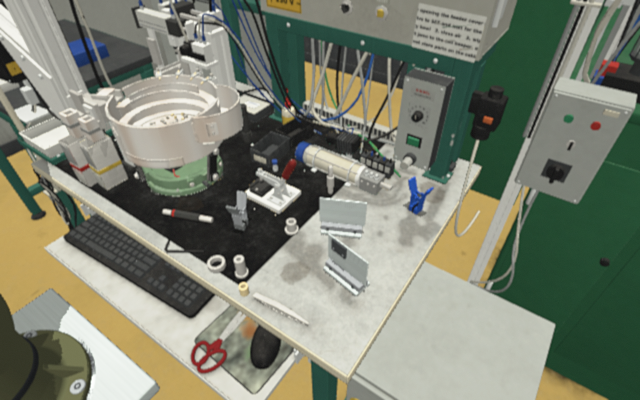

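View pics/top0.png

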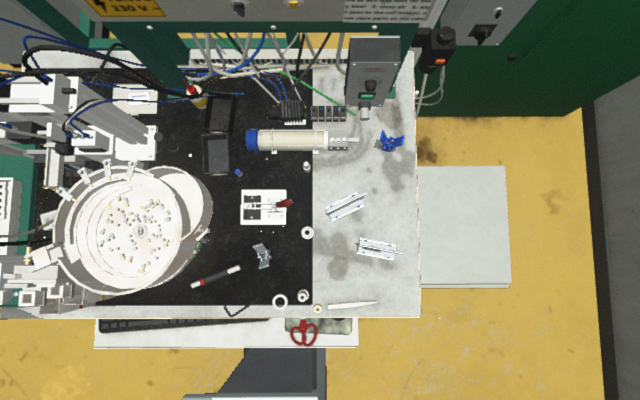

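The grey clip is at scene (238,210) / top (262,255), and its blue look-alike is at scene (418,195) / top (390,142). The plates are at scene (342,215) and (346,262). The nearer plate seems to carry the dark patch, so I'll enlarge to confirm.

```bash
python3 - <<'E'
import cv2,numpy as np
s=cv2.imread("pics/scene0.png");t=cv2.imread("pics/top0.png")
def c(im,x,y,w=66,h=50): return cv2.resize(im[y:y+h,x:x+w],(396,300),interpolation=cv2.INTER_CUBIC)
a=np.hstack([c(s,207,185),c(s,310,195-0+35)]);b=np.hstack([c(t,230,230),c(t,340,225)])
cv2.imwrite("pics/crop1.png",np.vstack([a,b]))
E
```

```text
(no output)
```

View pics/crop1.png

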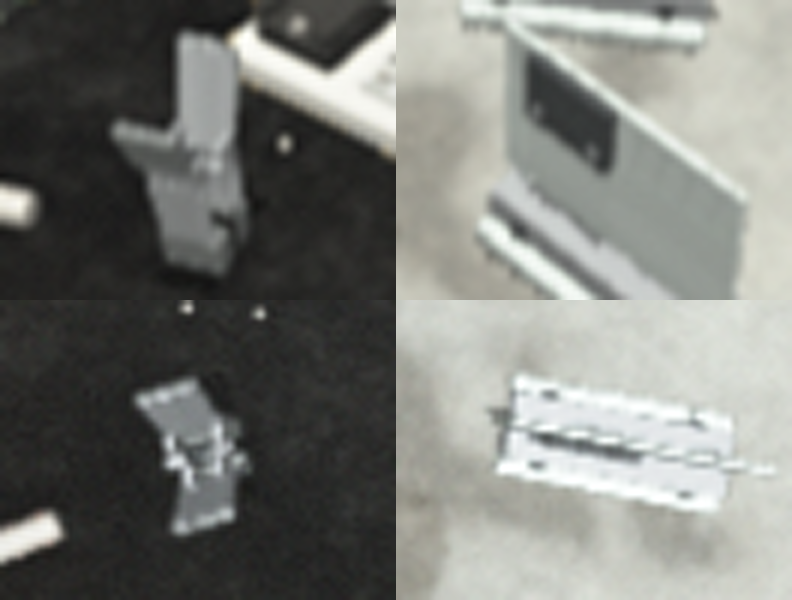

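The crop confirms the grey clip with its V grips at top (261,256), and the near plate at scene (346,262) with the dark patch at scene (339,245) / top (372,249). The far plate is plain. Now I'll compute the positions.

```bash
cat > h.py <<'E'
import numpy as np
from plant import bot, imaging, job
def ray(n,uv):
    c=imaging.camera_params(n); d=np.array([(uv[0]-c["cx"])/c["fx"],-(uv[1]-c["cy"])/c["fy"],-1])
    return c["position"],c["orientation"]@d
def onz(n,uv,z):
    p,d=ray(n,uv); return p+d*(z-p[2])/d[2]
def two(a,b):
    p,d=ray("scene",a);q,e=ray("top",b)
    s=np.linalg.lstsq(np.c_[d,-e],q-p,rcond=None)[0];A=p+d*s[0];B=q+e*s[1]
    return (A+B)/2,np.linalg.norm(A-B)
def proj(n,P):
    c=imaging.camera_params(n);v=c["orientation"].T@(np.array(P)-c["position"])
    return c["cx"]-c["fx"]*v[0]/v[2],c["cy"]+c["fy"]*v[1]/v[2]
E
python3 - <<'E'
from h import *
np.set_printoptions(precision=4,suppress=True)
T=lambda x,y,ox,oy:(ox+x/6-.4,oy+y/6-.4)
tips=[onz("top",T(165,88,230,230),.081),onz("top",T(206,225,230,230),.081)]
m=sum(tips)/2;d=tips[1]-tips[0];print("clip",tips,m,np.linalg.norm(d),np.degrees(np.arctan2(d[1],d[0])))
print("clip proj top of base scene",proj("scene",[*m[:2],0]),proj("scene",tips[0]),proj("scene",tips[1]))
for nm,pts in(("top",[T(505-396,127,340,225),T(775-396,170,340,225),T(535-396,137,340,225),T(642-396,155,340,225)]),("scene",[T(508-396,20,310,230),T(745-396,197,310,230),T(527-396,58,310,230),T(617-396,118,310,230)])):
    P=[onz(nm,p,.09) for p in pts]; print(nm,*P); 
    for a,b in((0,1),(2,3)):
        d=P[b]-P[a];print(" mid",(P[a]+P[b])/2,np.linalg.norm(d),np.degrees(np.arctan2(d[1],d[0])))
E
```

```text
clip [array([ 0.5054, -0.025 ,  0.081 ]), array([ 0.4547, -0.0411,  0.081 ])] [ 0.4801 -0.033   0.081 ] 0.05310709920124631 -162.4154231602682
clip proj top of base scene (np.float64(240.4753247651687), np.float64(226.33474247882134)) (np.float64(240.57229606555023), np.float64(191.9961344561842)) (np.float64(229.28308442524337), np.float64(208.1805255695125))
top [ 0.5013 -0.2499  0.09  ] [ 0.4852 -0.3493  0.09  ] [ 0.4976 -0.2609  0.09  ] [ 0.4908 -0.3004  0.09  ]
 mid [ 0.4932 -0.2996  0.09  ] 0.10071499491292488 -99.20473864499778
 mid [ 0.4942 -0.2806  0.09  ] 0.039982871504199095 -99.70143397074688
scene [ 0.5063 -0.2536  0.09  ] [ 0.4872 -0.351   0.09  ] [ 0.4963 -0.2675  0.09  ] [ 0.4915 -0.3037  0.09  ]
 mid [ 0.4967 -0.3023  0.09  ] 0.09921346824933572 -101.1329467275083
 mid [ 0.4939 -0.2856  0.09  ] 0.0364775789436054 -97.54187263287697
```

```bash
python3 - <<'E'
from h import *
np.set_printoptions(precision=3,suppress=True)
print("bowl rim right",two((240,100),(212,205)),"bowl centre",two((175,108),(135,228)))
print("column",two((35,10),(30,60)), "start tcp px",proj("scene",[.276,.561,.24]))
E
```

```text
bowl rim right (array([0.58 , 0.021, 0.254]), np.float64(0.011678348450006362)) bowl centre (array([0.539, 0.187, 0.203]), np.float64(0.004904788268659788))
column (array([0.548, 0.207, 0.478]), np.float64(0.3572060929140815)) start tcp px (np.float64(-41.59321916620803), np.float64(93.66507791709557))
```

>>> {"api": "arm_command", "payload": {"targets": [[0, 0, -0.045, 0, 0, 0, 0.0854], [0, 0, -0.045, 0, 0, 0, 0.0854], [0, 0, -0.045, 0, 0, 0, 0.0854], [0, 0, -0.045, 0, 0, 0, 0.0854], [0, 0, -0.02, 0, 0, 0, 0.0854]]}}

```text
time_s: 0.6
ee_pos: [0.2763, 0.561, 0.4466]
eef_rot: [[-0.897, 0.442, 0.002], [0.442, 0.897, 0.005], [0.0, 0.005, -1.0]]
force: [0.5, 0.9, 0.8]
grip_width: 1.003
```

>>> {"api": "arm_command", "payload": {"targets": [[-0.032, -0.032, 0, 0, 0, 0, 0.0854], [-0.032, -0.032, 0, 0, 0, 0, 0.0854], [-0.032, -0.032, 0, 0, 0, 0, 0.0854], [-0.032, -0.032, 0, 0, 0, 0, 0.0854], [-0.032, -0.032, 0, 0, 0, 0, 0.0854], [-0.032, -0.032, 0, 0, 0, 0, 0.0854], [-0.032, -0.032, 0, 0, 0, 0, 0.0854], [-0.032, -0.032, 0, 0, 0, 0, 0.0854]]}}

```text
time_s: 1.4
ee_pos: [0.3928, 0.2159, 0.4421]
eef_rot: [[-0.897, 0.442, -0.0], [0.442, 0.897, -0.0], [0.0, -0.0, -1.0]]
force: [1.7, -0.1, 0.1]
grip_width: 1.002
```

>>> {"api": "arm_command", "payload": {"targets": [[-0.032, -0.032, 0, 0, 0, 0, 0.0854], [-0.032, -0.032, 0, 0, 0, 0, 0.0854], [-0.032, -0.032, 0, 0, 0, 0, 0.0854], [-0.032, -0.032, 0, 0, 0, 0, 0.0854], [-0.032, -0.032, 0, 0, 0, 0, 0.0854], [-0.03, -0.03, 0, 0, 0, 0, 0.0854]]}}

```text
time_s: 2.0
ee_pos: [0.4792, -0.0386, 0.4421]
eef_rot: [[-0.897, 0.442, -0.0], [0.442, 0.897, -0.0], [0.0, -0.0, -1.0]]
force: [0.2, 0.4, 0.2]
grip_width: 0.997
```

>>> {"api": "arm_command", "payload": {"targets": [[0, 0, 0, 0, 0, 8, 0.0854], [0, 0, 0, 0, 0, 8, 0.0854], [0, 0, 0, 0, 0, 8, 0.0854], [0, 0, 0, 0, 0, 8, 0.0854], [0, 0, 0, 0, 0, 8, 0.0854], [0, 0, 0, 0, 0, 6.2, 0.0854], [0, 0, 0, 0, 0, 0, 0.0854]]}}

```text
time_s: 2.7
ee_pos: [0.479, -0.0365, 0.442]
eef_rot: [[-0.301, 0.954, -0.001], [0.954, 0.301, -0.0], [0.0, -0.001, -1.0]]
force: [0.0, 0.5, -0.4]
grip_width: 1.004
```

>>> {"api": "arm_command", "payload": {"targets": [[0.003, 0.002, 0.045, 0, 0, 0, 0.0854], [0, 0, 0.045, 0, 0, 0, 0.0854], [0, 0, 0.045, 0, 0, 0, 0.0854], [0, 0, 0.045, 0, 0, 0, 0.0854], [0, 0, 0.045, 0, 0, 0, 0.0854], [0, 0, 0.045, 0, 0, 0, 0.0854], [0, 0, 0.032, 0, 0, 0, 0.0854], [0, 0, 0, 0, 0, 0, 0.0854]]}}

```text
time_s: 3.5
ee_pos: [0.4775, -0.0328, 0.1368]
eef_rot: [[-0.305, 0.952, -0.008], [0.952, 0.305, 0.0], [0.003, -0.008, -1.0]]
force: [-0.4, 0.1, -0.0]
grip_width: 0.995
```

```bash
cat > look.py <<'E'
import sys,cv2,numpy as np
from plant import imaging
f,u,v,u2,v2=sys.argv[1],*map(int,sys.argv[2:6])
def c(n,u,v):
    im=imaging.snapshot(n)[:,:,::-1]; cv2.imwrite(f"pics/{f}_{n}.png",im)
    return cv2.resize(im[v-60:v+60,u-40:u+40],(400,600),interpolation=cv2.INTER_CUBIC)
cv2.imwrite(f"pics/{f}.png",np.hstack([c("scene",u,v),c("top",u2,v2)]))
E
python3 look.py pre 238 195 261 256
```

```text
(no output)
```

View pics/pre.png

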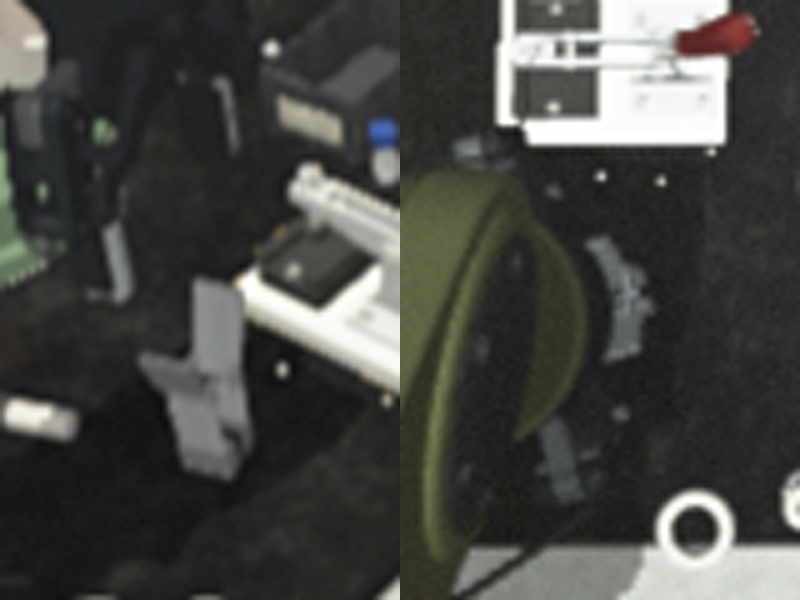

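The view shows the fingers (scene pads about (221,187) and (244,158)) straddling the clip, which is undisturbed. I'll lower, then squeeze.

>>> {"api": "arm_command", "payload": {"targets": [[0, 0.002, 0.02, 0, 0, 0, 0.0854], [0, 0, 0.02, 0, 0, 0, 0.0854], [0, 0, 0.02, 0, 0, 0, 0.0854], [0, 0, 0.015, 0, 0, 0, 0.0854], [0, 0, 0, 0, 0, 0, 0.0854], [0, 0, 0, 0, 0, 0, 0.0854]]}}

```text
time_s: 4.2
ee_pos: [0.4833, -0.0326, 0.0669]
eef_rot: [[-0.302, 0.953, 0.002], [0.953, 0.302, 0.0], [-0.001, 0.002, -1.0]]
force: [0.6, 0.2, 0.3]
grip_width: 0.999
```

>>> {"api": "arm_command", "payload": {"targets": [[0, 0, 0, 0, 0, 0, 0.05], [0, 0, 0, 0, 0, 0, 0.05], [0, 0, 0, 0, 0, 0, 0.04], [0, 0, 0, 0, 0, 0, 0.03], [0, 0, 0, 0, 0, 0, 0.025], [0, 0, 0, 0, 0, 0, 0.02], [0, 0, 0, 0, 0, 0, 0.02], [0, 0, 0, 0, 0, 0, 0.02]], "newtons": 30}}

```text
time_s: 5.0
ee_pos: [0.4821, -0.0333, 0.068]
eef_rot: [[-0.301, 0.954, 0.002], [0.954, 0.301, -0.0], [-0.001, 0.002, -1.0]]
force: [-6.6, -0.7, 31.8]
grip_width: 0.374
```

```bash
python3 look.py grip 238 195 261 256
```

```text
(no output)
```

View pics/grip.png

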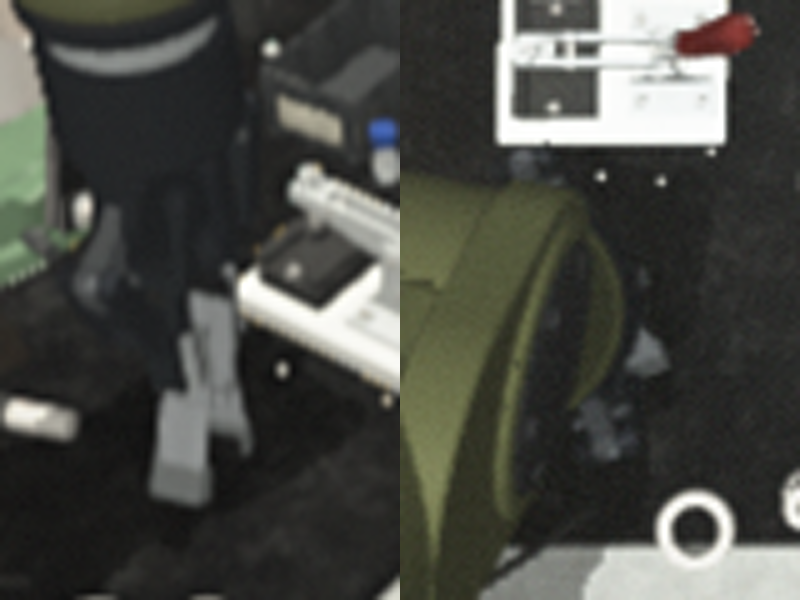

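The jaws are opening, with tips near scene (234,233) and (247,223). The clip is being pressed into the bench, so I'll lift slightly while it finishes closing.

>>> {"api": "arm_command", "payload": {"targets": [[0, 0, -0.003, 0, 0, 0, 0.02], [0, 0, -0.004, 0, 0, 0, 0.015], [0, 0, -0.01, 0, 0, 0, 0.015], [0, 0, -0.02, 0, 0, 0, 0.015], [0, 0, -0.03, 0, 0, 0, 0.015], [0, 0, -0.02, 0, 0, 0, 0.015], [0, 0, 0, 0, 0, 0, 0.015], [0, 0, 0, 0, 0, 0, 0.015]], "newtons": 30}}

```text
time_s: 5.9
ee_pos: [0.4822, -0.0323, 0.1526]
eef_rot: [[-0.302, 0.953, 0.001], [0.953, 0.302, 0.0], [-0.0, 0.001, -1.0]]
force: [-0.4, -0.3, -0.7]
grip_width: 0.361
```

```bash
python3 look.py lift 240 160 261 256
```

```text
(no output)
```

View pics/lift.png

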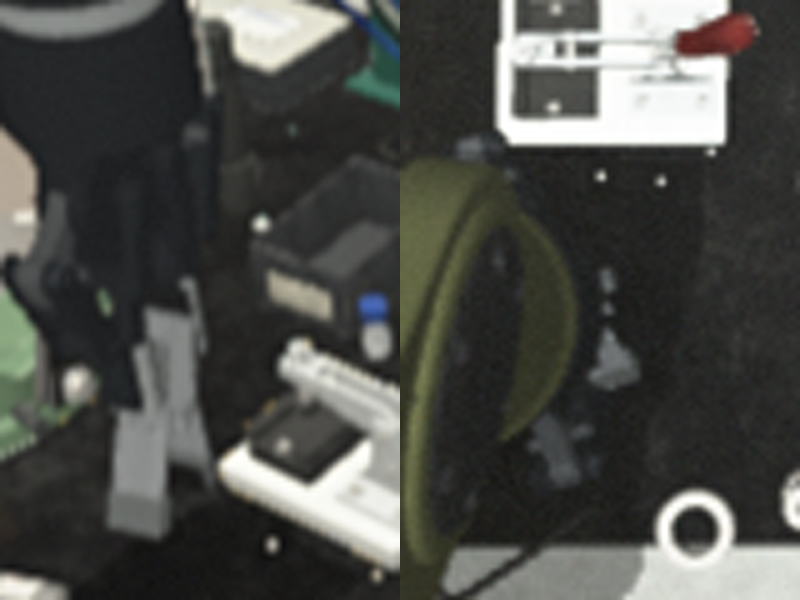

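The clip is held open and lifted, with jaw tips near scene (228,206) and (241,196). I'll check these against the expected offset below the TCP.

```bash
python3 - <<'E'
from h import *
o=bot.get_obs();p=o["ee_pos"];R=o["eef_rot"];print(p,o["grip_width"],o["joint_positions"])
for w in(-.018,-.014,.014,.018):
  for x in(-.012,.012):
    print(w,x,[np.round(proj("scene",p+R@[x,w,d]),1) for d in(.062,.068,.074)],"crop",np.round((np.array(proj("scene",p+R@[x,w,.068]))-[200,100])*5))
E
```

```text
[ 0.48150879 -0.03233307  0.15154796] 0.3632137378189978 [ -7.98649861  22.96582119  12.45008887 114.40397958  -7.02529546
  43.41891881  26.20972812]
-0.018 -0.012 [array([236. , 203.1]), array([236.4, 205.2]), array([236.8, 207.3])] crop [182. 526.]
-0.018 0.012 [array([225.5, 200.8]), array([226. , 202.9]), array([226.5, 205. ])] crop [130. 515.]
-0.014 -0.012 [array([236.8, 201.9]), array([237.3, 204. ]), array([237.7, 206.1])] crop [186. 520.]
-0.014 0.012 [array([226.4, 199.6]), array([226.9, 201.7]), array([227.4, 203.8])] crop [134. 509.]
0.014 -0.012 [array([242.7, 193.3]), array([243.1, 195.4]), array([243.5, 197.5])] crop [216. 477.]
0.014 0.012 [array([232.5, 191.2]), array([232.9, 193.3]), array([233.4, 195.3])] crop [165. 466.]
0.018 -0.012 [array([243.6, 192.1]), array([243.9, 194.2]), array([244.3, 196.3])] crop [220. 471.]
0.018 0.012 [array([233.4, 190. ]), array([233.8, 192.1]), array([234.2, 194.2])] crop [169. 460.]
```

>>> {"api": "arm_command", "payload": {"targets": [[0, 0, -0.03, 0, 0, 0, 0.015], [0, 0, -0.03, 0, 0, 0, 0.015], [-0.0405, -0.0104, 0, 0, 0, 0, 0.015], [-0.0405, -0.0104, 0, 0, 0, 0, 0.015], [-0.0405, -0.0104, 0, 0, 0, 0, 0.015], [-0.0405, -0.0104, 0, 0, 0, 0, 0.015], [-0.0405, -0.0104, 0, 0, 0, 0, 0.015], [-0.0405, -0.0104, 0, 0, 0, 0, 0.015]]}}

```text
time_s: 6.8
ee_pos: [0.4954, -0.2844, 0.2109]
eef_rot: [[-0.302, 0.953, -0.002], [0.953, 0.302, 0.001], [0.002, -0.002, -1.0]]
force: [0.8, -0.5, -1.1]
grip_width: 0.366
```

>>> {"api": "arm_command", "payload": {"targets": [[0, 0, 0, 0, 0, 7, 0.015], [0, 0, 0, 0, 0, 7, 0.015], [0, 0, 0, 0, 0, 7, 0.015], [0, 0, 0, 0, 0, 6.3, 0.015], [0, 0, 0, 0, 0, 0, 0.015], [0, 0, 0, 0, 0, 0, 0.015], [0, 0, 0, 0, 0, 0, 0.015]]}}

```text
time_s: 7.5
ee_pos: [0.4958, -0.2829, 0.2118]
eef_rot: [[0.167, 0.986, -0.001], [0.986, -0.167, 0.0], [0.0, -0.001, -1.0]]
force: [-0.0, 0.5, -0.4]
grip_width: 0.362
```

```bash
python3 look.py hover 340 210 372 249;  python3 - <<'E'
from h import *
np.set_printoptions(precision=4,suppress=True)
o=bot.get_obs();p=o["ee_pos"];R=o["eef_rot"];print(p,R)
for w in(-.015,.015):
  for x in(-.012,.012):
    for n,a in(("scene",[300,150]),("top",[332,189])): print(w,x,n,[((np.array(proj(n,p+R@[x,w,d]))-a)*5).round() for d in(.062,.072)])
E
```

```text
[ 0.4959 -0.283   0.2121] [[ 0.1676  0.9859 -0.0003]
 [ 0.9859 -0.1676  0.0002]
 [ 0.0001 -0.0003 -1.    ]]
-0.015 -0.012 scene [array([192., 391.]), array([191., 411.])]
-0.015 -0.012 top [array([245., 338.]), array([242., 338.])]
-0.015 0.012 scene [array([141., 356.]), array([141., 376.])]
-0.015 0.012 top [array([187., 329.]), array([185., 328.])]
0.015 -0.012 scene [array([249., 346.]), array([248., 366.])]
0.015 -0.012 top [array([256., 266.]), array([252., 266.])]
0.015 0.012 scene [array([199., 313.]), array([198., 333.])]
0.015 0.012 top [array([198., 256.]), array([196., 257.])]
```

View pics/hover.png

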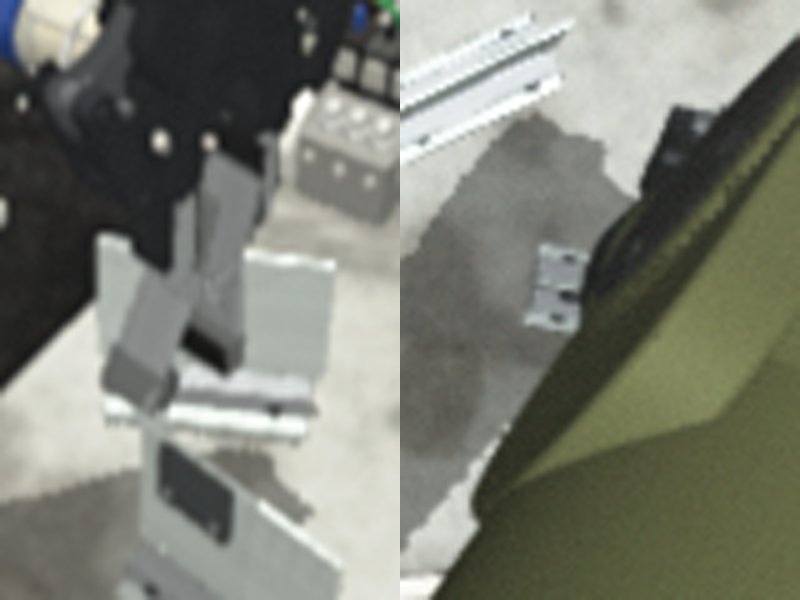

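The clip is over the patch, with near tip about scene (326,232) and far tip about (347,222). The top view is blocked by the arm. The jaws look tilted towards the near side, so I'll enlarge to measure it.

```bash
python3 - <<'E'
import cv2
im=cv2.imread("pics/hover_scene.png")[172:247,310:370]
cv2.imwrite("pics/hz.png",cv2.resize(im,(480,600),interpolation=cv2.INTER_LANCZOS4))
from h import *
o=bot.get_obs();p=o["ee_pos"];R=o["eef_rot"]
f=lambda x,w,d:tuple(((np.array(proj("scene",p+R@[x,w,d]))+.5-[310,172])*8).round().astype(int).tolist())
for q in((0,0,-.012),(.012,-.0154,0),(-.012,-.0154,.011),(.011,-.0154,.011),(-.012,.0154,-.012),(-.012,.0154,.0),(0,0,.026),(-.012,-.02,.026),(-.012,-.02,.07),(.012,-.02,.07),(-.012,.015,.07),(-.012,.02,.07)):print(q,f(*q))
E
```

```text
(0, 0, -0.012) (247, 135)
(0.012, -0.0154, 0) (151, 188)
(-0.012, -0.0154, 0.011) (236, 282)
(0.011, -0.0154, 0.011) (154, 229)
(-0.012, 0.0154, -0.012) (341, 126)
(-0.012, 0.0154, 0.0) (338, 170)
(0, 0, 0.026) (241, 271)
(-0.012, -0.02, 0.026) (219, 346)
(-0.012, -0.02, 0.07) (214, 491)
(0.012, -0.02, 0.07) (134, 435)
(-0.012, 0.015, 0.07) (321, 408)
(-0.012, 0.02, 0.07) (336, 396)
```

View pics/hz.png

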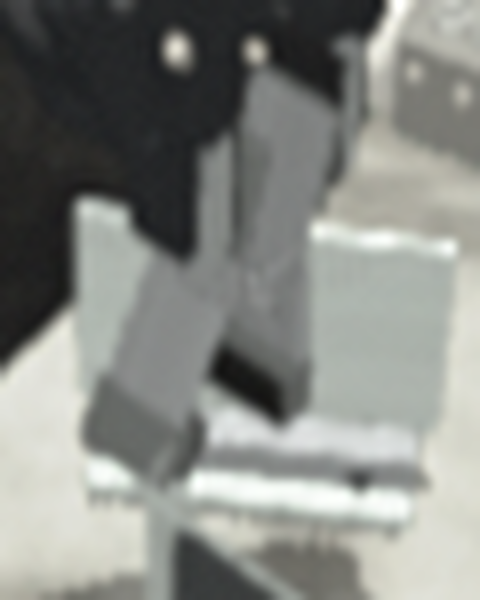

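>>> {"api": "arm_command", "payload": {"targets": [[-0.002, 0.001, 0.01, 0, 0, 0, 0.015], [0, 0, 0.015, 0, 0, 0, 0.015], [0, 0, 0, -5, -3, 0, 0.015], [0, 0, 0, 0, 0, 0, 0.015], [0, 0, 0, 0, 0, 0, 0.015], [0, 0, 0, 0, 0, 0, 0.015]]}}

```text
time_s: 8.2
ee_pos: [0.4973, -0.2855, 0.1877]
eef_rot: [[0.171, 0.982, 0.077], [0.984, -0.166, -0.066], [-0.052, 0.087, -0.995]]
force: [-0.4, 0.1, -0.7]
grip_width: 0.361
```

```bash
python3 - <<'E'
import cv2
from h import *
im=imaging.snapshot("scene")[:,:,::-1];cv2.imwrite("pics/h2s.png",im)
im=im[187:262,305:380]
cv2.imwrite("pics/h2.png",cv2.resize(im,(600,600),interpolation=cv2.INTER_LANCZOS4))
o=bot.get_obs();p=o["ee_pos"];print(p,o["time_s"]);R=o["eef_rot"];print(R.round(3))
f=lambda P:tuple(((np.array(proj("scene",P))+.5-[305,187])*8).round().astype(int).tolist())
Y=np.array([.17,.985,0]);X=np.array([.985,-.17,0]);e=np.array([.4968,-.285,.09])
print("patch corners",[f(e-.004*X+s*.018*Y) for s in(1,-1)])
for z in (.1,.11,.12):print(z,[f(np.array([*e[:2],z])+w*X-.012*Y) for w in(-.02,-.015,.015,.02)],f(np.array([*e[:2],z])-.02*X+.012*Y))
E
```

```text
[ 0.49733228 -0.28567124  0.1876929 ] 8.25
[[ 0.171  0.982  0.077]
 [ 0.984 -0.166 -0.066]
 [-0.052  0.087 -0.995]]
patch corners [(211, 421), (325, 504)]
0.1 [(260, 500), (275, 487), (363, 416), (377, 405)] (183, 443)
0.11 [(261, 470), (276, 458), (365, 387), (379, 375)] (183, 414)
0.12 [(262, 440), (277, 428), (367, 357), (381, 346)] (183, 384)
```

View pics/h2.png

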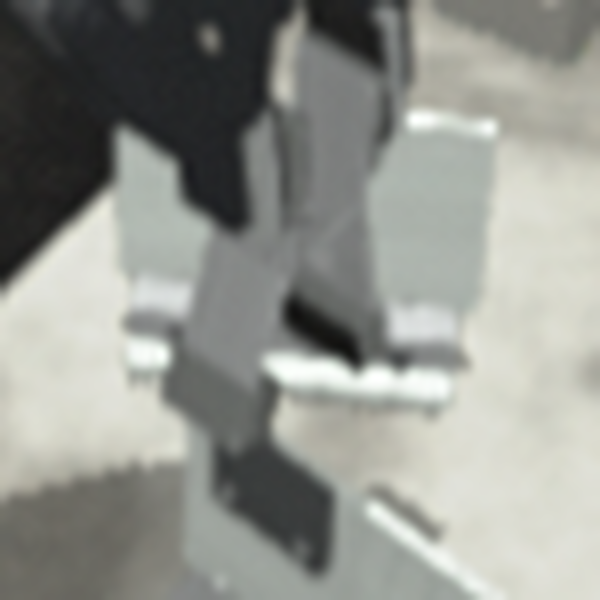

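The jaws now look square and upright, and both tips sit above the edge: near tip (326–335, 236–243), patch right corner (346.6,248). Relative to the patch the clip is about 0.6 mm off along the edge and about 5 mm towards -x. I'll shift +x by 4 mm and descend in two stages.

>>> {"api": "arm_command", "payload": {"targets": [[0, 0.004, 0, 0, 0, 0, 0.015], [0.0007, -0.0012, 0.013, 0, 0, 0, 0.015], [0.0007, -0.0012, 0.013, 0, 0, 0, 0.015], [0, 0, 0, 0, 0, 0, 0.015], [0, 0, 0, 0, 0, 0, 0.015]]}}

```text
time_s: 8.75
ee_pos: [0.5007, -0.286, 0.1616]
eef_rot: [[0.171, 0.982, 0.077], [0.984, -0.166, -0.066], [-0.052, 0.087, -0.995]]
force: [0.6, -0.9, -1.2]
grip_width: 0.361
```

>>> {"api": "arm_command", "payload": {"targets": [[0.0007, -0.0012, 0.013, 0, 0, 0, 0.015], [0.0007, -0.0012, 0.013, 0, 0, 0, 0.015], [0, 0, 0, 0, 0, 0, 0.015], [0, 0, 0, 0, 0, 0, 0.015]]}}

```text
time_s: 9.15
ee_pos: [0.5007, -0.286, 0.136]
eef_rot: [[0.171, 0.982, 0.077], [0.984, -0.166, -0.067], [-0.053, 0.088, -0.995]]
force: [-0.9, -0.6, -1.2]
grip_width: 0.36
```

```bash
python3 - <<'E'
import cv2
from h import *
im=imaging.snapshot("scene")[:,:,::-1];cv2.imwrite("pics/h3s.png",im)
cv2.imwrite("pics/h3.png",cv2.resize(im[200:275,305:380],(600,600),interpolation=cv2.INTER_LANCZOS4))
E
```

```text
(no output)
```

View pics/h3.png

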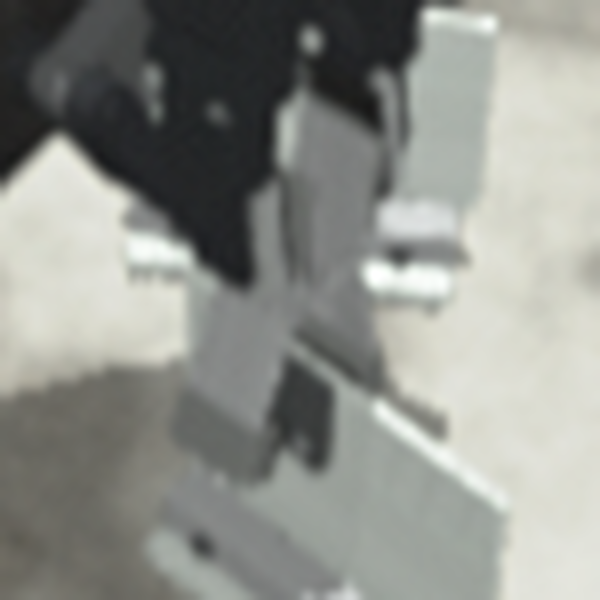

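The jaws straddle the patch and plate with no contact force (near tip about (335,261), patch right corner (346.6,248.5)). I'll go 4 mm lower and 2 mm along, then release.

>>> {"api": "arm_command", "payload": {"targets": [[-0.002, 0, 0.002, 0, 0, 0, 0.015], [0, 0, 0.002, 0, 0, 0, 0.015], [0, 0, 0, 0, 0, 0, 0.015], [0, 0, 0, 0, 0, 0, 0.035], [0, 0, 0, 0, 0, 0, 0.045], [0, 0, 0, 0, 0, 0, 0.055], [0, 0, 0, 0, 0, 0, 0.07], [0, 0, 0, 0, 0, 0, 0.0854]]}}

```text
time_s: 10.0
ee_pos: [0.5004, -0.288, 0.1316]
eef_rot: [[0.171, 0.982, 0.077], [0.984, -0.166, -0.066], [-0.052, 0.087, -0.995]]
force: [-0.7, 0.1, 0.4]
grip_width: 0.95
```

>>> {"api": "arm_command", "payload": {"targets": [[0, 0, 0, 0, 0, 0, 0.0854], [0, 0, 0, 0, 0, 0, 0.0854], [0, 0, -0.015, 0, 0, 0, 0.0854], [0, 0, -0.025, 0, 0, 0, 0.0854], [0, 0, -0.045, 0, 0, 0, 0.0854], [0, 0, -0.045, 0, 0, 0, 0.0854], [0, 0, -0.045, 0, 0, 0, 0.0854], [0, 0, -0.03, 0, 0, 0, 0.0854]]}}

```text
time_s: 10.8
ee_pos: [0.4845, -0.2748, 0.3389]
eef_rot: [[0.172, 0.982, 0.08], [0.984, -0.166, -0.068], [-0.053, 0.091, -0.994]]
force: [1.4, -1.1, -0.2]
grip_width: 1.0
```

>>> {"api": "arm_command", "payload": {"targets": [[0.04, -0.02, 0, 0, 0, 0, 0.0854], [0.04, -0.02, 0, 0, 0, 0, 0.0854], [0.04, -0.02, 0, 0, 0, 0, 0.0854], [0.04, -0.02, 0, 0, 0, 0, 0.0854], [0.04, 0, 0, 0, 0, 0, 0.0854]]}}

```text
time_s: 11.3
ee_pos: [0.4377, -0.063, 0.3181]
eef_rot: [[0.172, 0.982, 0.077], [0.984, -0.167, -0.066], [-0.052, 0.087, -0.995]]
force: [1.5, -0.0, 0.8]
grip_width: 0.996
```

```bash
python3 - <<'E'
import cv2
from h import *
c=[]
for n,u,v in(("scene",312,190),("top",345,222)):
    im=imaging.snapshot(n)[:,:,::-1];cv2.imwrite(f"pics/end_{n}.png",im)
    c.append(cv2.resize(im[v:v+75,u:u+50],(400,600),interpolation=cv2.INTER_LANCZOS4))
cv2.imwrite("pics/end.png",np.hstack(c))
E
```

View pics/end.png

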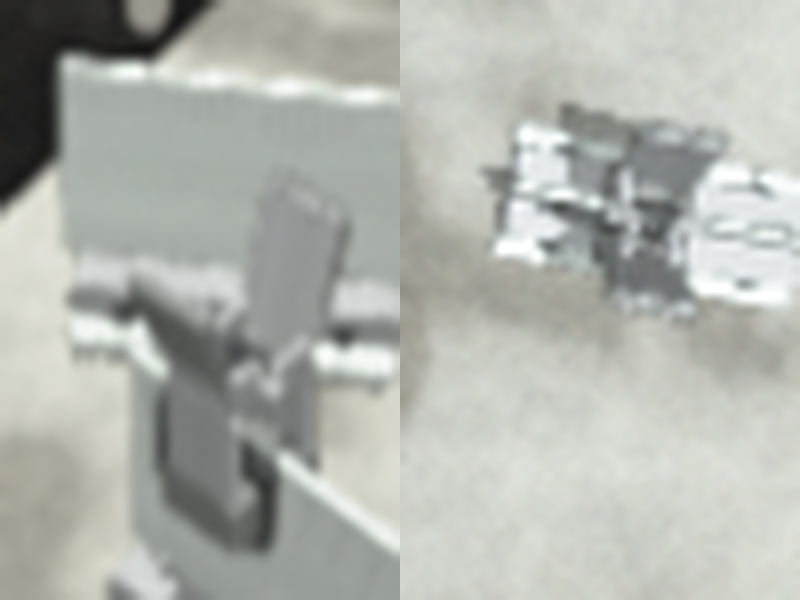

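The clip is clamped over the patch, jaw bottom at scene (340–345,258), with a dark patch margin visible on both sides. The top view shows the grips square to the plate, so I'll check the numbers.

```bash
python3 - <<'E'
from h import *
np.set_printoptions(precision=4,suppress=True)
t=lambda x,y:(345+(x-400)/8-.4,222+y/8-.4)
A,B=onz("top",t(675,130),.141),onz("top",t(650,305),.141)
Y=np.array([.17,.985,0]);X=np.array([.985,-.17,0]);d=A-B;e=np.array([.496,-.283,.141])
m=(A+B)/2;print("grip mid",m,"along",(m-e)@Y,"across",(m-e)@X,"span",np.linalg.norm(d),"yaw err",np.degrees(np.arctan2(d@Y,d@X)))
g=two((312+300/8-.4,190+190/8-.4),t(675,130));print("far grip top two-view",g)
o=bot.get_obs();print(o["time_s"],o["force"])
E
```

```text
grip mid [ 0.4951 -0.2864  0.141 ] along -0.0035074758810803137 across -0.0003124870271877164 span 0.045769627092330005 yaw err 0.5849383523980232
far grip top two-view (array([ 0.5179, -0.289 ,  0.1525]), np.float64(0.0014735027156859673))
11.4 [ 0.0252 -0.4011  0.1745]
```

```bash
python3 -c "
from plant import job
print(job.finish_job())"
```

```text
the job is handed in; nothing more can be done
None
```

I pinched the grey clip open, lowered it over the patch on the near plate and released it. I backed the arm away and handed the job in at about 11.4 s. The job gives no verdict, so the figures below are from my last pictures.

| Check | Estimate | Limit |
|---|---|---|
| Offset along the edge | about 3.5 mm | 13 mm |
| Offset across the edge | about 0.3 mm | 10 mm |
| Error from square to the edge | about 0.6° | 0.3 rad (17°) |
| Mouth depth below the edge | about 15–19 mm | 6–35 mm |

- **Depth:** the checks disagreed. Comparing the jaw tips, hinge and grip tops with the patch in the scene view gave the 15–19 mm. Triangulating one grip top across both cameras gave only about 9–10 mm, still within limits. I trusted the scene comparison more.
- **Tilt:** when first lifted, the clip hung a few degrees off upright. I corrected this by turning the tool (-5°, -3°) before lowering. It looked upright afterwards, but I did not measure the final tilt.
- **Joint value:** I did not measure it. The pictures show the jaws closed on both the patch and the plate.
- **Forces:** squeezing the clip pressed it onto the bench, and the highest force reading was about 32 N on the tool. I saw no contact force while lowering or releasing.

I viewed 11 pictures, one over the budget.

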